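# Close every sample in the rack before it is carried off

### The arm

A 6-joint arm with a two-finger parallel gripper is mounted at the origin on the work surface; the furniture and walls round the work are solid. World frame = base frame: x ahead of the robot, y to its left, z up, the work surface at z = 0. Lengths are in mm, angles in rad, forces in N, time in s.
With the tool pointing down it reaches from about 375 to 900 mm from the base axis. Payload 3.1 kg.
Tool frame: the origin (TCP) lies between the finger pads; the fingertips stand 22 mm ahead of it and the grasp point (between the pads) lies 3 mm ahead of it (env.tip_extent is the distance from the TCP to the fingertips, in mm); z points along the fingers, y is the line along which they close (so a half turn about z gives the same grasp; the last joint's range is limited). The gripper opens to 87 mm and grips with 3 to 60 N. Pads are 19 mm wide; open, the fingers measure 117 mm over their backs; the gripper's body (75 mm by 190 mm) begins 51 mm behind the grasp point.
Start: joints at [1.115, 0.527, 1.433, -0, 1.181, -0.178], TCP at [171.36, 601.026, 244.548] pointing down, gripper open.
Joint ranges: [-3.08, 3.08], [-0.75, 2.2], [0.22, 2.44], [-1.43, 4.57], [0, 2.65], [-2.85, 2.85]. Speed limits (rad/s): [2.79, 2.79, 3.14, 3.14, 3.14, 3.14].

### API

Orientations are given as a 3x3 rotation matrix whose columns are the frame's x, y, z axes.
In Python, from plant import env gives the robot as it stands. The module is installed in compiled form; this text tells all that it offers.
- The arm moves only by the tool send_rows, never from a script. Its argument "steps" is a list of rows, each a list of 5 numbers: the opening, from 0 (shut) to 1 (fully open), then the shift along the tool's x, y, z in units of 40 mm (1.0 is 40 mm), then the turn about the tool's z in units of 6 degrees (1.0 is 6 degrees). A call has 1 to 5 rows; each row is the pose to reach, as a shift and turn from the pose commanded when the call began, along the tool's axes at that moment; what a row does not reach only later rows make up. A row lasts 1/8 s, in which the tool goes at most 62.5 mm and 10.7 degrees, less where a joint would pass 70% of its speed; a pose out of reach is approached as far as the arm can. A call with a gripper value outside its range is refused whole. The fingers move at their own pace and stop on an object; "grip_force" is the grip in N (left out, the last holds). Time passes only in rows, so rows that repeat a pose let the fingers close. It gives the time, the measured TCP pose, the force, the opening and the grip force at its end, in the units of the state.
- env.get_obs(): the state, without advancing time (a new reading comes with each control period).
- env.camera(name): name is "scene" or "top" or "wrist"; returns the picture (400x640x3 uint8, red, green, blue); there is no depth.
- env.calibration(name): a dict with "K" (3x3 intrinsics, pixels), "pose" (4x4, takes a point from camera to world coordinates); the wrist camera has in their place "T_tool_cam" (4x4, takes a point from camera to tool coordinates, whose origin is the TCP and whose axes are the flange's). Camera axes: x right, y up, looking along -z (the intrinsics and any distortion apply to the point x, -y, -z); pixel columns grow to the right and rows downward; lengths in mm; the calibration is good to about 2 mm. A picture is of the moment at which its call begins: read the wrist's pose just before it. calibration takes no time and is no camera call.
- env.hand_in(): hands the job in; it is judged then, once.
Trained networks look in the newest picture that a camera, given by its name, has taken for a name from the list of things; names that differ only in an ending like _2 or _b are one class to them, and where a whole thing is asked for, a point or a joint stands for the part that bears it (a point fixed in the world has none). Each returns a list of dicts, best first, with "p" (0 to 1); they miss things now and then, are a little off and sometimes report something else, mostly with a low value. They report only what shows in the picture. A call takes as long as a camera call.
- env.trace(camera, target): "region" (400x640 bool, what is visible of it) and "bbox" ([left, top, right, bottom] in pixels, round what is visible of it).
The state is a dict: "time": time; "joint_positions": joint angles; "qvel": joint speeds; "joint_efforts": joint torques, N m; "tcp_pos": TCP position; "ee_rot": TCP orientation; "force": force on the tool from outside, world axes, zero at the start; "wrist_torque": the same for the moment, N m; "grip_width": finger opening in mm; "finger_force": force on a finger pad.
Only numpy, scipy, OpenCV 4.12 (cv2) and the standard library are available. Lean on these libraries where they do the work, as an engineer would, in place of code of your own. Each camera call takes 0.05 s, during which the arm holds its last target. There are 200 camera calls.

### The job

Close all four samples in the rack so that nothing can leak: put the loose lid on the jar and press it down until it sits fully home on the jar's shoulder, swing the wide-open vial cap over and press it shut, and press down the vial cap that has sprung up a little. The vial cap that is already shut must stay shut; leave the bottle, petri dish and timer where they stand.

Things in the scene. Friction and masses are not known exactly. Their poses are not given: they have to be found in the camera images.
- rack: Flat dark steel rack plate, 86 x 246 x 12 mm, fixed. Origin: centre of its underside; the four places lie along its y at -87, -29, +29 and +87 mm. The jar and vials stand on it, 12 mm above the worktop, with the same yaw as the rack.
- jar: Clear wide jar, 53 mm across, held fast in one of the rack's four places (which one varies). Origin: centre of its underside; z up. Shoulder at 52 mm, neck 44 mm across from there up to 66 mm. Four small sprung beads stand 3 mm out of the neck at 58 mm height and hold the lid.
- lid: Loose white push-on lid, 54 mm across, 18 mm high, about 30 g, open below (inside 47 mm across, 14 mm deep). Origin: centre of its lower edge, z up. It lies flat side up on the worktop. Laid on the jar it rests on the beads, origin about 62 mm above the jar's; pressed in the middle (6 N gets it past the beads) it goes home: origin 52 mm, top 70 mm above the jar's.
- vial_a: Flip-cap vial, rim at 70 mm above its origin; grey foot 49 mm across, clear barrel 31 mm, rim 35 mm. Origin: centre of its underside, on the rack's top; z up, +x towards its cap's hinge. Held fast in one of the rack's four places (which one varies).
- cap_a_hinge (a point): Hinge line of the cap of vial_a: 19 mm along the vial's +x from its axis and at rim height (70 mm above the vial's origin); axes as the vial's. The hinge line runs along the vial's y. Fixed to the vial.
- cap_a_tab (a point): Outermost top edge of the thumb tab of the cap of vial_a. The cap is a white disc 36 mm across and 6 mm thick with a tab 14 mm wide. In the cap's frame (origin at the hinge) the disc's centre is at x = -19 mm, the tab ends at x = -45 mm, underside at z = 0 and top face at z = 6 mm; this point is (-45, 0, 6) mm and turns with the cap.
- cap_a (a joint): Cap angle of vial_a in rad: 0 = fully shut, flat on the rim; grows as the tab swings up and over towards the vial's +x (1.57 = upright, stop at 2.0). Stiff hinge that stays where it is left; about 0.10 N m turns it (4 N pressed 26 mm from the hinge).
- vial_b: Flip-cap vial, rim at 70 mm above its origin; grey foot 49 mm across, clear barrel 31 mm, rim 35 mm. Origin: centre of its underside, on the rack's top; z up, +x towards its cap's hinge. Held fast in one of the rack's four places (which one varies).
- cap_b_hinge (a point): Hinge line of the cap of vial_b: 19 mm along the vial's +x from its axis and at rim height (70 mm above the vial's origin); axes as the vial's. The hinge line runs along the vial's y. Fixed to the vial.
- cap_b_tab (a point): Outermost top edge of the thumb tab of the cap of vial_b. The cap is a white disc 36 mm across and 6 mm thick with a tab 14 mm wide. In the cap's frame (origin at the hinge) the disc's centre is at x = -19 mm, the tab ends at x = -45 mm, underside at z = 0 and top face at z = 6 mm; this point is (-45, 0, 6) mm and turns with the cap.
- cap_b (a joint): Cap angle of vial_b in rad: 0 = fully shut, flat on the rim; grows as the tab swings up and over towards the vial's +x (1.57 = upright, stop at 2.0). Stiff hinge that stays where it is left; about 0.10 N m turns it (4 N pressed 26 mm from the hinge).
- vial_c: Flip-cap vial, rim at 70 mm above its origin; grey foot 49 mm across, clear barrel 31 mm, rim 35 mm. Origin: centre of its underside, on the rack's top; z up, +x towards its cap's hinge. Held fast in one of the rack's four places (which one varies).
- cap_c_hinge (a point): Hinge line of the cap of vial_c: 19 mm along the vial's +x from its axis and at rim height (70 mm above the vial's origin); axes as the vial's. The hinge line runs along the vial's y. Fixed to the vial.
- cap_c_tab (a point): Outermost top edge of the thumb tab of the cap of vial_c. The cap is a white disc 36 mm across and 6 mm thick with a tab 14 mm wide. In the cap's frame (origin at the hinge) the disc's centre is at x = -19 mm, the tab ends at x = -45 mm, underside at z = 0 and top face at z = 6 mm; this point is (-45, 0, 6) mm and turns with the cap.
- cap_c (a joint): Cap angle of vial_c in rad: 0 = fully shut, flat on the rim; grows as the tab swings up and over towards the vial's +x (1.57 = upright, stop at 2.0). Stiff hinge that stays where it is left; about 0.10 N m turns it (4 N pressed 26 mm from the hinge).
- reagent_bottle: Brown glass reagent bottle with black cap, 48 mm across, 95 mm high; bystander. Origin: centre of its underside.
- petri: Petri dish, 69 mm across, 15 mm high; bystander. Origin: centre of its underside.
- bench_timer: White bench timer, 62 x 62 x 16 mm; bystander. Origin: centre of its underside.

How it is judged:
By the outcome, as a careful person would: the job done as asked, in the order asked, and still so for the second after the job is handed in, with the robot touching nothing.
It also fails if it takes over 56 s, if anything falls off the work surface, if the arm or the gripper's body presses on something with over 40 N, if the wrist force passes 120 N, or if a joint passes its speed limit or range.

## Working session

There is one attempt and no reset: what is moved stays moved. The work goes in short steps, Python scripts to look and compute and a tool call to move; the robot and the scene stay as the last step left them, time stands still between calls to the robot, and variables do not carry over. Pictures are saved under pics/ and viewed, at most 10 in all, crops included, and the job is handed in when it is done.

Besides the shell and the picture viewer there is one more tool, called after "Call:" in YAML: its name, and indented under it one key for each argument. send_rows: Moves the arm, as the interface text tells. Its arguments: {"type":"object","properties":{"steps":{"type":"array"},"grip_force":{"type":"number"}},"required":["steps"]}

```bash
mkdir -p pics
python3 - <<'E'
from plant import env
import cv2,numpy as np
np.set_printoptions(precision=3,suppress=True)
for c in ["top","scene"]:
    cv2.imwrite(f"pics/{c}0.png",env.camera(c)[:,:,::-1])
    k=env.calibration(c);print(c,k)
    for t in ["rack","jar","lid","vial_a","cap_a","reagent_bottle","petri","bench_timer"]:
        print(t,[(np.round(r["p"],2),r["bbox"]) for r in env.trace(c,t)][:5])
print(env.calibration("wrist"))
o=env.get_obs();print(o["time"],o["tcp_pos"],o["ee_rot"],o["grip_width"],env.tip_extent)
E
```

```text
top {'K': array([[382.617,   0.   , 314.024],
       [  0.   , 382.617, 197.813],
       [  0.   ,   0.   ,   1.   ]]), 'pose': array([[   0.016,    0.992,   -0.128,  346.244],
       [  -0.999,    0.02 ,    0.025, -149.423],
       [   0.028,    0.127,    0.991, 1101.718],
       [   0.   ,    0.   ,    0.   ,    1.   ]])}
rack [(np.float64(0.98), [291.9, 169.0, 379.7, 215.9])]
jar [(np.float64(0.7), [315.7, 179.7, 337.0, 199.7])]
lid [(np.float64(0.84), [221.2, 190.6, 244.2, 215.1])]
vial_a [(np.float64(0.83), [301.4, 177.2, 317.0, 196.0]), (np.float64(0.63), [356.9, 182.8, 375.6, 207.3]), (np.float64(0.61), [339.1, 184.9, 356.8, 203.7])]
cap_a [(np.float64(0.6), [346.0, 185.4, 357.9, 200.3]), (np.float64(0.58), [370.0, 186.2, 379.9, 192.7]), (np.float64(0.51), [299.3, 174.9, 311.4, 193.7]), (np.float64(0.46), [338.5, 183.7, 355.8, 204.2])]
reagent_bottle [(np.float64(0.87), [431.9, 211.4, 454.8, 228.6]), (np.float64(0.41), [222.3, 192.8, 243.2, 212.6]), (np.float64(0.21), [368.0, 185.4, 377.5, 189.5])]
petri [(np.float64(0.34), [301.7, 175.0, 312.9, 195.9])]
bench_timer [(np.float
[... 1088 characters left out ...]
4.8, 218.0, 354.4, 223.7])]
petri [(np.float64(0.56), [252.2, 218.1, 275.5, 235.2]), (np.float64(0.33), [309.8, 193.9, 327.4, 223.6])]
bench_timer [(np.float64(0.59), [193.6, 176.6, 213.9, 194.9]), (np.float64(0.59), [353.8, 223.7, 376.9, 253.6])]
{'K': array([[303.08 ,   0.   , 312.57 ],
       [  0.   , 303.08 , 202.277],
       [  0.   ,   0.   ,   1.   ]]), 'T_tool_cam': array([[   0.001,    0.957,    0.289,   80.033],
       [   1.   ,   -0.   ,   -0.   ,    0.253],
       [  -0.   ,    0.289,   -0.957, -140.444],
       [   0.   ,    0.   ,    0.   ,    1.   ]])}
0.9 [171.361 601.015 244.562] [[-0.962  0.274 -0.   ]
 [ 0.274  0.962 -0.   ]
 [-0.    -0.    -1.   ]] 87.4089641390223 22.0
```

```bash
cat > h.py <<'E'
from plant import env
import cv2,numpy as np
np.set_printoptions(precision=3,suppress=True)
F=np.diag([1,-1,-1.])
def cam(c):
    k=env.calibration(c)
    if c!="wrist": return k["K"],k["pose"]
    o=env.get_obs();T=np.eye(4);T[:3,:3]=o["ee_rot"];T[:3,3]=o["tcp_pos"]
    return k["K"],T@k["T_tool_cam"]
def ray(KP,uv,z):
    K,P=KP;d=P[:3,:3]@F@np.linalg.solve(K,[*uv,1]);o=P[:3,3]
    return o+d*(z-o[2])/d[2]
def proj(KP,X):
    K,P=KP;p=K@F@P[:3,:3].T@(np.asarray(X,float)-P[:3,3]);return p[:2]/p[2]
E
python3 - <<'E'
from h import *
a=cv2.imread("pics/top0.png")[150:270,140:460];b=cv2.imread("pics/scene0.png")[160:330,180:450]
cv2.imwrite("pics/c0.png",np.vstack([cv2.resize(a,(800,300),interpolation=2),cv2.resize(b,(476,300),interpolation=2) if 0 else np.pad(cv2.resize(b,(476,300),interpolation=2),((0,0),(0,324),(0,0)))]))
k=cam("top")
for n,uv,z in [("lid",(232.7,202.8),18),("bottle",(443,220),95),("timer",(171,236),16),("jar",(326.3,189.7),66),("rack",(336,192),12)]: print(n,ray(k,uv,z))
E
```

```text
lid [467.026  53.19   18.   ]
bottle [ 423.251 -519.193   95.   ]
timer [370.51 221.12  16.  ]
jar [ 502.739 -209.237   66.   ]
rack [ 504.767 -240.431   12.   ]
```

View pics/c0.png

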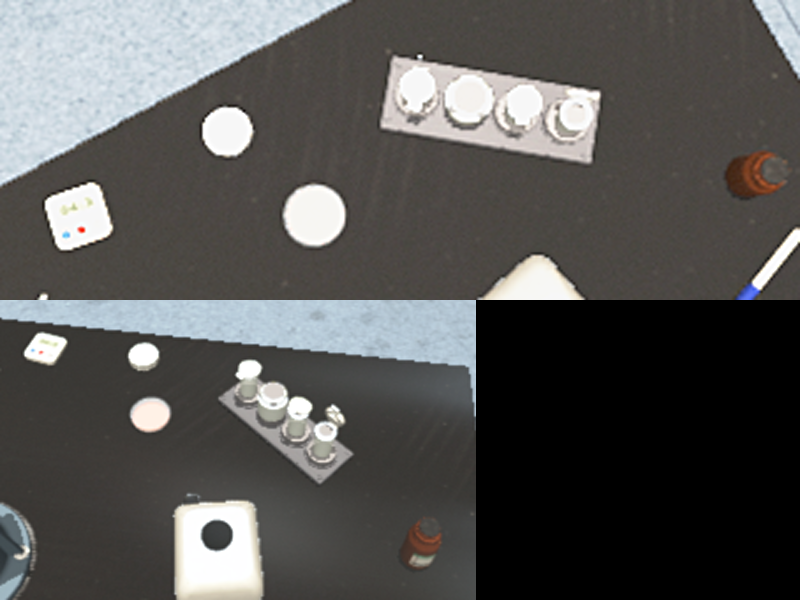

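Run:
```python
from h import *
k=cam("top")
c=[ray(k,(140+u/2.5,150+v/2.5),12)[:2] for u,v in [(392,57),(600,90),(592,162),(381,130)]]
c=np.array(c);print(c,c.mean(0),[np.linalg.norm(c[i]-c[i-1]) for i in range(4)])
d=c[0]+c[3]-c[1]-c[2];print("rack y dir angle",np.arctan2(d[1],d[0]))
print("petri",ray(k,(265.6,236),15),"origin scene px",proj(cam("scene"),[0,0,0]))
print("box",[ray(cam("scene"),(u/1.763+180,v/1.763+160-300/1.763),0) for u,v in [(175,510),(255,500),(265,600)]])
# move plan
o=env.get_obs();R=o["ee_rot"];t=np.array([c.mean(0)[0]-0,c.mean(0)[1]-20,0])
g=np.array([t[0],t[1],o["tcp_pos"][2]]);print("shift tool",R.T@(g-o["tcp_pos"])/40)
```

```text
[[ 558.583 -126.314]
 [ 524.917 -368.014]
 [ 441.053 -358.299]
 [ 473.304 -115.595]] [ 499.464 -242.055] [np.float64(85.9494419972689), np.float64(244.03282023456072), np.float64(84.42448253083275), np.float64(244.83800668791287)]
rack y dir angle 1.435550245184637
petri [375.029 -42.516  15.   ] origin scene px [157.452 308.877]
box [array([ 262.867, -197.181,    0.   ]), array([ 355.346, -287.597,    0.   ]), array([ 232.333, -396.628,    0.   ])]
shift tool [-13.805 -18.5     0.   ]
```

Call:
send_rows:
  steps:
    - [1,-1.0,-1.0,0,1.3]
    - [1,-2.0,-2.0,0,2.6]
    - [1,-3.0,-3.0,0,3.9]
    - [1,-4.0,-4.0,0,5.2]
    - [1,-5.0,-5.0,0,6.5]

```text
time: 1.52
tcp_pos: [309.7, 352.4, 244.9]
ee_rot: [[-0.571, 0.821, 0.001], [0.821, 0.571, 0.001], [-0.0, 0.001, -1.0]]
force: [1.1, -0.1, -0.9]
grip_width: 86.9
finger_force: 0.0
```

Call:
send_rows:
  steps:
    - [1,-1.5,-0.2,0,1.4]
    - [1,-3.0,-0.4,0,2.8]
    - [1,-4.5,-0.6,0,4.2]
    - [1,-6.0,-0.8,0,5.7]
    - [1,-7.5,-0.9,0,7.14]

```text
time: 2.15
tcp_pos: [452.5, 85.8, 244.9]
ee_rot: [[0.14, 0.99, 0.001], [0.99, -0.14, 0.0], [0.0, 0.001, -1.0]]
force: [1.2, 0.2, 0.3]
grip_width: 87.1
finger_force: 0.0
```

Run:
```python
from h import *
o=env.get_obs();R=o["ee_rot"];print(o["tcp_pos"],R,np.arctan2(R[1,1],R[0,1]))
print(R.T@(np.array([499,-242,244.5])-o["tcp_pos"])/40)
```

```text
[452.53   85.753 244.891] [[ 0.14   0.99   0.001]
 [ 0.99  -0.14   0.   ]
 [ 0.     0.001 -1.   ]] -0.14093581062135915
[-7.949  2.301  0.009]
```

Run:
```python
from h import *
k=cam("wrist");im=env.camera("wrist");cv2.imwrite("pics/w_lid.png",im[:,:,::-1])
for r in env.trace("wrist","lid"):
    m=r["region"].astype(np.uint8)
    (c,rad)=cv2.minEnclosingCircle(cv2.findNonZero(m));ys,xs=np.nonzero(m)
    print(r["p"],r["bbox"],c,rad,ray(k,(xs.mean(),ys.mean()),16))
```

```text
0.9 [304.6, 170.7, 349.9, 218.6] (327.9047546386719, 193.9591827392578) 22.11492347717285 [468.458  62.941  16.   ]
0.61 [358.9, 315.7, 391.8, 334.7] (377.0, 328.5) 16.19423484802246 [ 514.134 -143.3     16.   ]
```

Call:
send_rows:
  steps:
    - [1,-1.5,0.5,0,0]
    - [1,-3.0,0.95,0,0]
    - [1,-4.5,1.4,0,0]
    - [1,-6.0,1.8,0,0]
    - [1,-7.4,2.3,0,0]

```text
time: 2.88
tcp_pos: [502.9, -219.1, 244.7]
ee_rot: [[0.134, 0.991, 0.0], [0.991, -0.134, 0.001], [0.001, -0.0, -1.0]]
force: [0.5, -0.2, -0.1]
grip_width: 86.9
finger_force: 0.0
```

Run:
```python
from h import *
k=cam("wrist");im=env.camera("wrist");np.save("kw.npy",k[1]);cv2.imwrite("pics/w_rack.png",im[:,:,::-1])
print(k[1])
for t in ["jar","vial_a","cap_a","rack","cap_a_tab"]:
  for r in env.trace("wrist",t):
    m=r["region"];ys,xs=np.nonzero(m);print(t,round(r["p"],2),r["bbox"],xs.mean(),ys.mean())
    if t in("rack",) : np.save("rack.npy",m)
```

```text
[[   0.991    0.128    0.039  513.349]
 [  -0.134    0.949    0.286 -139.945]
 [  -0.001   -0.289    0.957  385.178]
 [   0.       0.       0.       1.   ]]
jar 0.85 [288.9, 149.9, 335.9, 201.9] 313.43364281813217 177.4363735663572
vial_a 0.91 [289.2, 102.5, 337.0, 143.1] 313.3735255570118 122.89056356487549
vial_a 0.88 [295.7, 245.5, 331.9, 311.8] 313.03508771929825 266.40225563909775
vial_a 0.73 [291.4, 203.2, 331.0, 256.1] 312.5772532188841 227.7392703862661
vial_a 0.49 [289.8, 152.3, 334.0, 202.0] 313.55615550755937 177.2084233261339
cap_a 0.74 [288.9, 108.5, 337.8, 142.4] 313.22857142857146 125.52664092664092
cap_a 0.63 [289.8, 222.7, 333.9, 258.2] 312.4875776397516 239.48861283643893
cap_a 0.48 [326.6, 300.2, 331.8, 316.3] 327.91803278688525 307.95081967213116
rack 0.95 [278.4, 88.9, 350.8, 274.3] 313.51724137931035 171.24649327878433
cap_a_tab 0.67 [290.1, 224.4, 334.2, 257.4] 312.6443349753695 239.49655172413793
cap_a_tab 0.37 [326.4, 306.6, 333.3, 313.1] 328.0181818181818 307.6727272727273
```

View pics/w_rack.png

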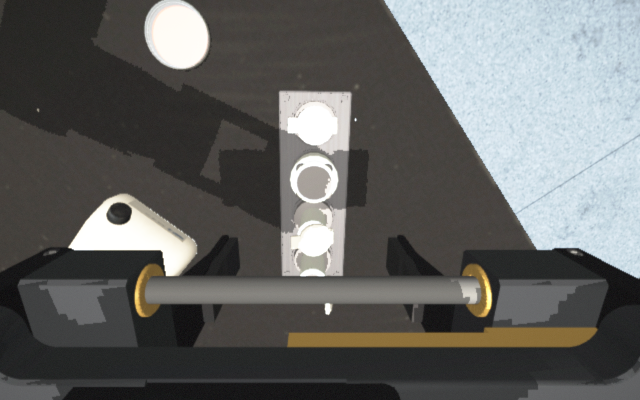

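Run:
```python
from h import *
K=env.calibration("wrist")["K"];P=np.load("kw.npy");k=(K,P)
m=np.load("rack.npy")
L=[];Rr=[];im=cv2.imread("pics/w_rack.png")
for v in range(96,270,4):
    xs=np.nonzero(m[v])[0]
    if len(xs): L.append(ray(k,(xs.min(),v+.5),12)[:2]);Rr.append(ray(k,(xs.max()+1,v+.5),12)[:2])
def fit(p):
    p=np.array(p,np.float32);vx,vy,x,y=cv2.fitLine(p,cv2.DIST_HUBER,0,.01,.01).ravel();return np.array([x,y]),np.array([vx,vy])*np.sign(vy)
a,b=fit(L),fit(Rr);print(a,b,[np.arctan2(q[1][1],q[1][0]) for q in(a,b)])
print("far edge",ray(k,(281,92),12),ray(k,(351,92),12))
yd=(a[1]+b[1]);yd/=np.linalg.norm(yd);n=np.array([yd[1],-yd[0]])
print("width",(b[0]-a[0])@n,"mid n",((b[0]+a[0])@n)/2,"yd",yd,n, "far s",[ray(k,(u,92),12)[:2]@yd for u in(285,345)])
mid=((b[0]+a[0])@n)/2;far=ray(k,(315,91.5),12)[:2]@yd
c=mid*n+(far-123)*yd;print("rack c",c)
Tw=lambda s,p:[*(c+p[0]*n+(s+p[1])*yd),12+p[2]]
for s in(87,29,-29,-87):
  print(s,"axis top",proj(k,Tw(s,(0,0,76))),"tab0",proj(k,Tw(s,(-26,0,6))),proj(k,Tw(s,(-26,0,76))),[proj(k,Tw(s,(19-45*np.cos(t)+6*0-6*0,0,70+45*np.sin(t)))) .round(1) for t in(0,.2,.4,.6)], "jartop",proj(k,Tw(s,(0,0,66))))
cr=im[80:320,260:380];A=cv2.resize(cr,(300,600),interpolation=2)
t=cv2.imread("pics/top0.png")[160:225,285:385];s=cv2.imread("pics/scene0.png")[185:270,300:385]
B=np.vstack([cv2.resize(t,(460,299),interpolation=2),cv2.resize(s,(301,301),interpolation=2) if 0 else np.pad(cv2.resize(s,(301,301),interpolation=2),((0,0),(0,159),(0,0)))])
cv2.imwrite("pics/c1.png",np.hstack([A,B]))
```

```text
(array([ 457.08, -236.98], dtype=float32), array([0.155, 0.988], dtype=float32)) (array([ 547.808, -221.023], dtype=float32), array([0.154, 0.988], dtype=float32)) [np.float32(1.4149616), np.float32(1.4166229)]
far edge [ 479.583 -114.191   12.   ] [ 559.976 -125.038   12.   ]
width 87.176956 mid n 531.7742 yd [0.154 0.988] [ 0.988 -0.154] far s [np.float64(-38.685301058549086), np.float64(-37.23221790153166)]
rack c [ 500.633 -240.588]
87 axis top [315.639 126.786] tab0 [292.957 123.319] [288.339 126.196] [array([288.8, 125.9]), array([289. , 126.4]), array([291.2, 126.9]), array([295.5, 127.4])] jartop [315.549 126.277]
29 axis top [314.265 186.013] tab0 [292.849 172.062] [288.461 185.482] [array([288.9, 184.1]), array([289.1, 186.2]), array([291.2, 188.4]), array([295.2, 190.5])] jartop [314.222 183.731]
-29 axis top [313.035 239.087] tab0 [292.751 216.612] [288.571 238.606] [array([289. , 236.4]), array([289.2, 239.7]), array([291.2, 243.2]), array([294.9, 246.6])] jartop [313.029 235.389]
-87 axis top [311.925 286.92 ] tab0 [292.661 257.488] [288.669 286.482] [array([289.1, 283.6]), array([289.3, 288. ]), array([291.1, 292.5]), array([294.7, 296.8])] jartop [311.95  282.085]
```

View pics/c1.png

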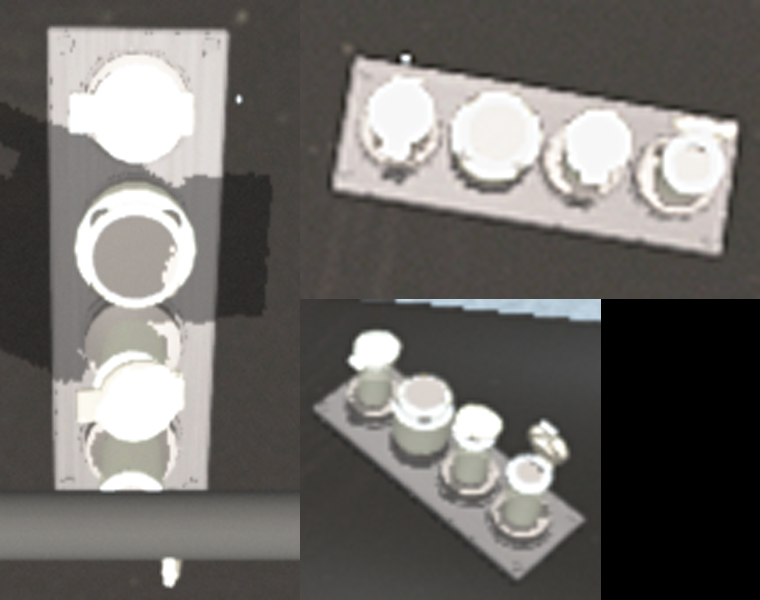

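```bash
cat >> h.py <<'E'
from scipy.optimize import minimize
def sil(k,cyl,x,y):
    m=np.zeros((1600,2560),np.uint8);t=np.linspace(0,2*np.pi,40)
    for r,z0,z1 in cyl:
        p=np.array([proj(k,[x+r*np.cos(a),y+r*np.sin(a),z]) for z in(z0,z1) for a in t])
        cv2.fillConvexPoly(m,cv2.convexHull(((p+.0)*4).astype(np.int32)),1)
    return m
def fitcyl(k,mask,cyl,x0):
    M=cv2.resize(mask.astype(np.uint8),(2560,1600),interpolation=0)
    f=lambda q:-(lambda s:(s&M).sum()/(s|M).sum())(sil(k,cyl,*q))
    r=minimize(f,x0,method="Nelder-Mead",options=dict(initial_simplex=np.array(x0)+[[0,0],[4,0],[0,4]],xatol=.1,fatol=1e-4))
    return r.x,-r.fun
JAR=[(26.5,12,64),(22,64,78)];LID=[(27,0,18)]
E
python3 - <<'E'
from h import *
K=env.calibration("wrist")["K"];k=(K,np.load("kw.npy"))
env.camera("wrist");r=env.trace("wrist","jar")[0]
print(r["bbox"],r["p"],fitcyl(k,r["region"],JAR,[505,-212]))
for u,v in[(279.2,91.5),(351.2,91.5),(343.2,276),(282,276)]:print(ray(k,(u,v),12))
o=env.get_obs();print(o["tcp_pos"],o["ee_rot"].T@(np.array([465,67,244.6])-o["tcp_pos"])/40)
E
```

```text
[289.8, 152.3, 338.4, 203.0] 0.57 (array([ 505.848, -215.513]), np.float64(0.9397000030059819))
[ 477.605 -113.374   12.   ]
[ 560.259 -124.526   12.   ]
[ 525.846 -362.919   12.   ]
[ 441.673 -351.609   12.   ]
[ 502.622 -216.061  244.493] [ 6.889 -1.872  0.005]
```

Run:
```python
from h import *
for i in range(2):
    k=cam("wrist");env.camera("wrist");r=env.trace("wrist","jar")[0]
    print(r["bbox"],r["p"],fitcyl(k,r["region"],JAR,[505,-212]))
o=env.get_obs();print(o["time"],o["tcp_pos"])
```

```text
[288.8, 150.7, 336.2, 204.6] 0.76 (array([ 504.49 , -211.592]), np.float64(0.9426621365645389))
[291.6, 151.7, 338.7, 205.6] 0.57 (array([ 505.147, -211.942]), np.float64(0.9363436056865172))
3.475 [ 503.055 -217.012  244.759]
```

Call:
send_rows:
  steps:
    - [1,1.4,-0.35,0,0]
    - [1,2.8,-0.75,0,0]
    - [1,4.2,-1.1,0,0]
    - [1,5.6,-1.5,0,0]
    - [1,6.9,-1.87,0,0]

```text
time: 4.1
tcp_pos: [465.6, 67.7, 244.8]
ee_rot: [[0.134, 0.991, 0.001], [0.991, -0.134, 0.0], [0.0, 0.001, -1.0]]
force: [0.0, -0.8, -0.5]
grip_width: 87.1
finger_force: 0.0
```

Call:
send_rows:
  steps:
    - [1,0,0,0,0]
    - [1,0,0,0,0]
    - [1,0,0,0,0]

```text
time: 4.47
tcp_pos: [466.7, 64.4, 244.6]
ee_rot: [[0.137, 0.991, 0.001], [0.991, -0.137, -0.0], [-0.0, 0.001, -1.0]]
force: [0.6, -0.6, -0.5]
grip_width: 87.0
finger_force: 0.0
```

Run:
```python
from h import *
for i in range(2):
    k=cam("wrist");im=env.camera("wrist");r=env.trace("wrist","lid")[0]
    print(r["bbox"],r["p"],fitcyl(k,r["region"],LID,[468,62]))
o=env.get_obs();print(o["time"],o["tcp_pos"],o["ee_rot"],o["force"])
print(o["ee_rot"].T@(np.array([468,62,244.6])-o["tcp_pos"])/40)
```

```text
[290.8, 156.0, 335.7, 204.5] 0.68 (array([469.084,  60.936]), np.float64(0.9741640127388536))
[293.7, 155.9, 336.8, 201.3] 0.72 (array([469.018,  60.675]), np.float64(0.9738622633910592))
4.675 [466.458  64.497 244.506] [[ 0.137  0.991  0.   ]
 [ 0.991 -0.137 -0.   ]
 [-0.     0.    -1.   ]] [ 0.448 -0.703  0.2  ]
[-0.057  0.047 -0.002]
```

Call:
send_rows:
  steps:
    - [1,-0.08,0.07,1.5,0]
    - [1,-0.08,0.07,3.0,0]
    - [1,-0.08,0.07,4.5,0]
    - [1,-0.08,0.07,5.2,0]
    - [1,-0.08,0.07,5.45,0]
  grip_force: 20

```text
time: 5.3
tcp_pos: [467.8, 61.5, 24.7]
ee_rot: [[0.136, 0.991, -0.003], [0.991, -0.136, 0.0], [-0.0, -0.003, -1.0]]
force: [0.1, 0.4, -0.0]
grip_width: 87.0
finger_force: 0.0
```

Call:
send_rows:
  steps:
    - [1,0,0,0,0]
    - [0.4,0,0,0,0]
    - [0.4,0,0,0,0]
    - [0.4,0,0,0,0]
    - [0.4,0,0,0,0]
  grip_force: 20

```text
time: 5.92
tcp_pos: [468.7, 62.0, 27.0]
ee_rot: [[0.135, 0.991, 0.001], [0.991, -0.135, -0.0], [0.0, 0.001, -1.0]]
force: [0.1, 0.1, -0.5]
grip_width: 55.2
finger_force: 0.0
```

Call:
send_rows:
  steps:
    - [0.4,0,0,0,0]
    - [0.4,0,0,0,0]
    - [0.4,0,0,-0.6,0]
    - [0.4,0,0,-2.0,0]
    - [0.4,0,0,-3.5,0]

```text
time: 6.55
tcp_pos: [467.6, 62.0, 167.2]
ee_rot: [[0.135, 0.991, -0.003], [0.991, -0.135, 0.0], [-0.0, -0.003, -1.0]]
force: [1.1, -0.3, -0.8]
grip_width: 52.8
finger_force: 20.0
```

Run:
```python
from h import *
for i in range(5): env.camera("scene")
o=env.get_obs();print(o["time"],o["tcp_pos"],o["grip_width"],o["finger_force"])
k=cam("wrist");im=env.camera("wrist");cv2.imwrite("pics/w_held.png",im[:,:,::-1]);r=env.trace("wrist","lid")
print([(a["p"],a["bbox"]) for a in r][:3])
z=o["tcp_pos"][2]-26.5
print(fitcyl(k,r[0]["region"],[(27,z,z+18)],o["tcp_pos"][:2]))
```

```text
6.8 [467.811  62.048 166.174] 52.64567850308896 19.99971901997924
[(0.79, [262.6, 208.3, 362.3, 277.1])]
(array([467.509,  61.421]), np.float64(0.6960479663781003))
```

View pics/w_held.png

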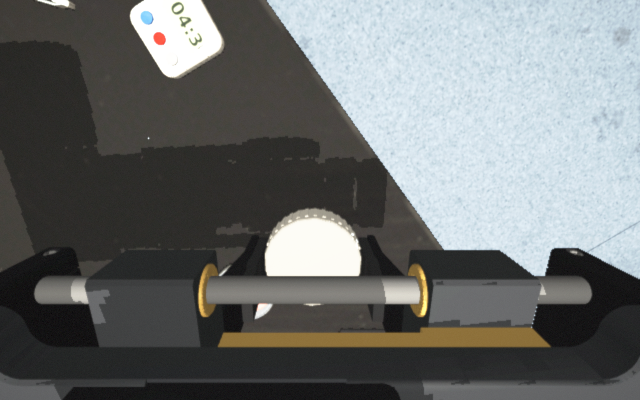

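Run:
```python
from h import *
k=cam("wrist");o=env.get_obs();t=o["tcp_pos"];R=o["ee_rot"]
K=k[0];zt=t[2]-8.5
for d in(-4,-2,0,2,4):
    c=t[:2]+d*R[:2,0]
    print(d,[proj(k,[*(c+s*27*R[:2,0]),zt]).round(1) for s in(1,-1)],"low edge top",proj(k,[*(c+27*R[:2,0]),zt-18]).round(1))
im=cv2.imread("pics/w_held.png")
print(im[200:225,313].mean(1).astype(int),im[298:312,313].mean(1).astype(int))
```

```text
-4 [array([313.4, 224.1]), array([313.3, 311.9])] low edge top [313.5 213. ]
-2 [array([313.4, 220.5]), array([313.3, 308.9])] low edge top [313.5 209.8]
0 [array([313.4, 216.9]), array([313.3, 305.9])] low edge top [313.5 206.5]
2 [array([313.4, 213.3]), array([313.3, 302.9])] low edge top [313.5 203.2]
4 [array([313.5, 209.6]), array([313.3, 299.9])] low edge top [313.5 199.8]
[ 47  44  44  48  45  44  45  59 101 149 154 154 154 158 167 183 165 177
 224 246 250 250 250 250 250] [127 126 122 117 117 155 211 161  84  70  69  70  67  69]
```

Call:
send_rows:
  steps:
    - [0.4,-1.3,0.35,0,0]
    - [0.4,-2.7,0.75,0,0]
    - [0.4,-4.1,1.1,0,0]
    - [0.4,-5.5,1.5,0,0]
    - [0.4,-6.65,1.84,0,0]

```text
time: 7.52
tcp_pos: [504.7, -213.4, 164.3]
ee_rot: [[0.136, 0.991, -0.003], [0.991, -0.136, 0.002], [0.002, -0.003, -1.0]]
force: [1.0, 0.3, -1.3]
grip_width: 52.0
finger_force: 20.0
```

Call:
send_rows:
  steps:
    - [0.4,0,0,0,0]
    - [0.4,0,0,0,0]
    - [0.4,0,0,0,0]

```text
time: 7.9
tcp_pos: [504.6, -209.7, 165.6]
ee_rot: [[0.134, 0.991, -0.003], [0.991, -0.133, 0.002], [0.002, -0.003, -1.0]]
force: [0.4, -0.4, -1.8]
grip_width: 52.5
finger_force: 20.0
```

Run:
```python
from h import *
im=env.camera("wrist");cv2.imwrite("pics/w_over.png",im[:,:,::-1]);k=cam("wrist")
T=[]
for i in range(5): env.camera("scene");o=env.get_obs();T.append(o["tcp_pos"])
T=np.array(T);print(T,T.mean(0),o["finger_force"]);t=T.mean(0);R=o["ee_rot"];print(R)
d=np.array([504.9,-211.3,t[2]])-t;print("shift units",R.T@d/40)
J=np.array([504.8,-211.8])
t2=np.linspace(0,2*np.pi,60)
p=im[:,:,::-1].copy()
for r,z in((26.5,64),(22,78),(26.5,12)): cv2.polylines(p,[np.array([proj(k,[J[0]+r*np.cos(a),J[1]+r*np.sin(a),z]) for a in t2]).round().astype(np.int32)],True,(0,0,255),1)
cv2.imwrite("pics/c2.png",cv2.resize(p[100:330,200:430],(600,600),interpolation=2))
```

```text
[[ 505.174 -210.004  166.224]
 [ 505.35  -210.235  166.419]
 [ 505.497 -210.474  166.591]
 [ 505.567 -210.708  166.683]
 [ 505.597 -210.878  166.71 ]] [ 505.437 -210.46   166.525] 19.999631624668837
[[ 0.134  0.991  0.   ]
 [ 0.991 -0.134 -0.   ]
 [-0.     0.    -1.   ]]
shift units [-0.023 -0.01   0.   ]
```

View pics/c2.png

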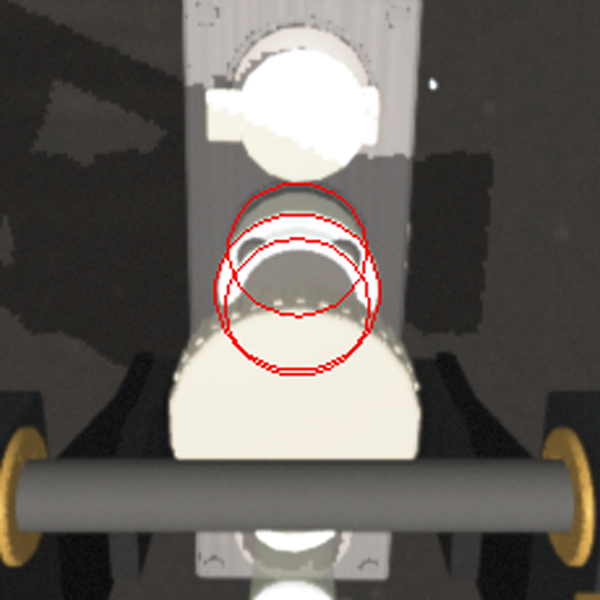

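Call:
send_rows:
  steps:
    - [0.4,-0.01,-0.02,0.5,0]
    - [0.4,-0.01,-0.02,1.0,0]
    - [0.4,-0.01,-0.02,1.4,0]
    - [0.4,-0.01,-0.02,1.5,0]
    - [0.4,-0.01,-0.02,1.6,0]
  grip_force: 20

```text
time: 8.82
tcp_pos: [505.0, -212.0, 102.6]
ee_rot: [[0.135, 0.991, 0.001], [0.991, -0.135, -0.0], [-0.0, 0.001, -1.0]]
force: [0.2, -0.3, 0.9]
grip_width: 52.1
finger_force: 20.0
```

Call:
send_rows:
  steps:
    - [0.4,0,0,0.02,0]
    - [0.4,0,0,0.05,0]
    - [0.4,0,0,0.08,0]
    - [0.4,0,0,0.08,0]

```text
time: 9.32
tcp_pos: [505.0, -211.7, 100.1]
ee_rot: [[0.135, 0.991, 0.001], [0.991, -0.135, -0.0], [-0.0, 0.001, -1.0]]
force: [0.1, 2.5, 5.3]
grip_width: 52.5
finger_force: 20.0
```

Call:
send_rows:
  steps:
    - [0.4,0,0,0.06,0]
    - [0.4,0,0,0.12,0]
    - [0.4,0,0,0.18,0]
    - [0.4,0,0,0.22,0]
    - [0.4,0,0,0.22,0]
  grip_force: 30

```text
time: 9.95
tcp_pos: [505.2, -211.3, 91.5]
ee_rot: [[0.135, 0.991, 0.001], [0.991, -0.135, 0.0], [0.0, 0.001, -1.0]]
force: [0.2, 3.0, 5.3]
grip_width: 52.4
finger_force: 30.0
```

Call:
send_rows:
  steps:
    - [0.9,0,0,0,0]
    - [0.9,0,0,0,0]
    - [0.9,0,0,0,0]
    - [0.9,0,0,-0.7,0]
    - [0.9,0,0,-1.2,0]

```text
time: 10.58
tcp_pos: [504.7, -212.0, 139.0]
ee_rot: [[0.135, 0.991, -0.0], [0.991, -0.135, -0.0], [-0.0, -0.0, -1.0]]
force: [-0.7, 0.6, -0.3]
grip_width: 78.0
finger_force: 0.0
```

Call:
send_rows:
  steps:
    - [0,0,0,0,0]
    - [0,0,0,0,0]
    - [0,0,0,0,0]
    - [0,0,0,0,0]
    - [0,0,0,0,0]

```text
time: 11.2
tcp_pos: [504.5, -211.7, 138.1]
ee_rot: [[0.135, 0.991, -0.001], [0.991, -0.135, 0.0], [0.0, -0.001, -1.0]]
force: [-0.3, -0.7, -1.4]
grip_width: 36.1
finger_force: 0.0
```

Call:
send_rows:
  steps:
    - [0,0,0,0.2,0]
    - [0,0,0,0.5,0]
    - [0,0,0,0.7,0]
    - [0,0,0,0.8,0]
    - [0,0,0,0.85,0]

```text
time: 11.82
tcp_pos: [504.9, -211.5, 104.7]
ee_rot: [[0.135, 0.991, 0.0], [0.991, -0.135, 0.001], [0.001, 0.0, -1.0]]
force: [0.0, 3.4, 6.5]
grip_width: 0.6
finger_force: 3.2
```

Call:
send_rows:
  steps:
    - [0,0,0,0.05,0]
    - [0,0,0,0.1,0]
    - [0,0,0,0.15,0]
    - [0,0,0,0.15,0]

```text
time: 12.32
tcp_pos: [505.0, -211.4, 104.2]
ee_rot: [[0.134, 0.991, 0.002], [0.991, -0.134, -0.001], [-0.001, 0.002, -1.0]]
force: [-7.3, 5.9, 39.3]
grip_width: 0.5
finger_force: 19.4
```

Call:
send_rows:
  steps:
    - [0,0,0,-0.8,0]
    - [0,0,0,-1.7,0]
    - [0,-0.9,0.7,-1.7,0]
    - [0,-2.0,1.4,-1.7,0]
    - [0,-2.92,2.1,-1.7,0]

```text
time: 12.95
tcp_pos: [572.8, -340.6, 167.1]
ee_rot: [[0.135, 0.991, 0.001], [0.991, -0.135, -0.001], [-0.001, 0.001, -1.0]]
force: [-0.2, -0.2, -0.4]
grip_width: 0.5
finger_force: 0.0
```

Run:
```python
from h import *
k=cam("wrist");im=env.camera("wrist");cv2.imwrite("pics/w3.png",im[:,:,::-1])
n=np.array([.99,-.1425]);yd=np.array([.1425,.99]);J=np.array([504.8,-211.8]);t=np.linspace(0,2*np.pi,40)
p=im[:,:,::-1].copy();L=lambda q,c:cv2.polylines(p,[np.array([proj(k,x) for x in q]).round().astype(np.int32)],True,c,1)
V=J-116*yd
L([[*(V+17.5*np.cos(a)*n+17.5*np.sin(a)*yd),82] for a in t],(0,0,255))
for th in(1.6,1.8,2.0):
    L([[*(V+(19-x*np.cos(th)+6*np.sin(th))*n+y*yd),82+x*np.sin(th)+6*np.cos(th)] for x,y in((38,-7),(45,-7),(45,7),(38,7))],(0,int(255*(th-1.5)*2),255))
V=J-58*yd
for th in(0,.3): L([[*(V+(19-x*np.cos(th)+6*np.sin(th))*n+y*yd),82+x*np.sin(th)+6*np.cos(th)] for x,y in((38,-7),(45,-7),(45,7),(38,7))],(255,int(255*th*3),0))
cv2.imwrite("pics/c3.png",cv2.resize(p,(800,500),interpolation=2))
print(env.get_obs()["tcp_pos"],env.get_obs()["time"])
```

```text
[ 576.329 -347.375  167.436] 13.0
```

View pics/c3.png

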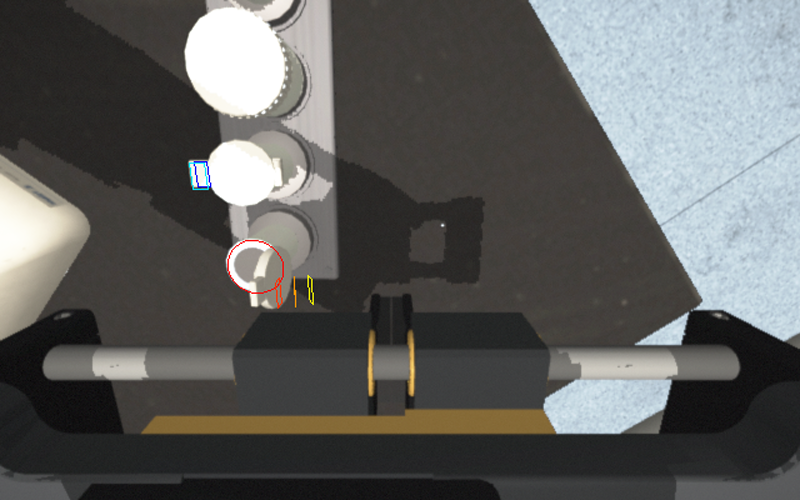

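Call:
send_rows:
  steps:
    - [0,0,0,0.4,0]
    - [0,0,0,0.95,0]
    - [0,0,-0.4,0.95,0]
    - [0,0,-0.8,0.95,0]
    - [0,0,-0.9,0.95,0]

```text
time: 13.62
tcp_pos: [534.4, -331.6, 127.3]
ee_rot: [[0.135, 0.991, -0.003], [0.991, -0.134, 0.003], [0.003, -0.004, -1.0]]
force: [0.2, 0.1, -1.1]
grip_width: 0.6
finger_force: 0.0
```

Call:
send_rows:
  steps:
    - [0,0,-0.2,0,0]
    - [0,0,-0.4,0,0]
    - [0,0,-0.6,0,0]
    - [0,0,-0.8,0,0]
    - [0,0,-1.0,0,0]

```text
time: 14.25
tcp_pos: [497.4, -329.4, 129.1]
ee_rot: [[0.135, 0.991, 0.002], [0.991, -0.135, -0.002], [-0.002, 0.003, -1.0]]
force: [4.3, -1.4, 0.9]
grip_width: 0.3
finger_force: 1.5
```

Call:
send_rows:
  steps:
    - [0,0,-0.12,0.0,0]
    - [0,0,-0.25,0.1,0]
    - [0,0,-0.35,0.2,0]
    - [0,0,-0.35,0.3,0]
    - [0,0,-0.35,0.4,0]

```text
time: 14.88
tcp_pos: [481.2, -326.0, 111.9]
ee_rot: [[0.134, 0.991, -0.004], [0.991, -0.134, 0.002], [0.002, -0.004, -1.0]]
force: [-3.1, -0.2, 4.2]
grip_width: 0.5
finger_force: 1.8
```

Call:
send_rows:
  steps:
    - [0,0,0,0.06,0]
    - [0,0,0,0.1,0]
    - [0,0,0,0.13,0]
    - [0,0,0,0.13,0]

```text
time: 15.38
tcp_pos: [481.3, -325.9, 109.9]
ee_rot: [[0.134, 0.991, -0.004], [0.991, -0.134, 0.001], [0.001, -0.004, -1.0]]
force: [-9.0, 2.2, 23.1]
grip_width: 0.3
finger_force: 11.4
```

Call:
send_rows:
  steps:
    - [0,0,0,-0.6,0]
    - [0,0,0,-1.2,0]
    - [0,0.7,0,-1.2,0]
    - [0,1.45,0.01,-1.2,0]
    - [0,1.45,0.01,-1.2,0]

```text
time: 16.0
tcp_pos: [490.8, -266.7, 154.6]
ee_rot: [[0.132, 0.991, -0.002], [0.991, -0.132, 0.002], [0.002, -0.002, -1.0]]
force: [-0.5, 0.4, -0.3]
grip_width: 0.6
finger_force: 0.0
```

Call:
send_rows:
  steps:
    - [0,0,0,0.2,0]
    - [0,0,0,0.5,0]
    - [0,0,0,0.7,0]
    - [0,0,0,0.9,0]
    - [0,0,0,1.08,0]

```text
time: 16.62
tcp_pos: [490.4, -269.4, 111.7]
ee_rot: [[0.135, 0.991, -0.002], [0.991, -0.135, 0.001], [0.0, -0.002, -1.0]]
force: [-2.7, 0.1, 3.8]
grip_width: 0.4
finger_force: 2.0
```

Call:
send_rows:
  steps:
    - [0,0,0,0.06,0]
    - [0,0,0,0.1,0]
    - [0,0,0,0.13,0]
    - [0,0,0,0.13,0]

```text
time: 17.12
tcp_pos: [490.2, -269.3, 110.0]
ee_rot: [[0.134, 0.991, -0.001], [0.991, -0.134, -0.001], [-0.001, -0.001, -1.0]]
force: [-6.9, 1.4, 22.6]
grip_width: 0.3
finger_force: 11.3
```

Call:
send_rows:
  steps:
    - [0,0,0,-0.8,0]
    - [0,0,0,-2.0,0]
    - [0,-0.8,0,-3.0,0]
    - [0,-1.8,0,-3.6,0]
    - [0,-2.5,0,-3.6,0]

```text
time: 17.75
tcp_pos: [478.8, -371.0, 253.2]
ee_rot: [[0.136, 0.991, 0.005], [0.991, -0.136, -0.005], [-0.004, 0.005, -1.0]]
force: [1.6, -0.3, 0.3]
grip_width: 0.6
finger_force: 0.0
```

Call:
send_rows:
  steps:
    - [0,0,0,0,0]
    - [0,0,0,0,0]
    - [0,0,0,0,0]
    - [0,0,0,0,0]

```text
time: 18.25
tcp_pos: [477.8, -367.3, 250.4]
ee_rot: [[0.134, 0.991, -0.001], [0.991, -0.134, 0.001], [0.001, -0.001, -1.0]]
force: [-0.6, 0.5, -0.8]
grip_width: 0.4
finger_force: 0.0
```

Run:
```python
from h import *
k=cam("wrist");w=env.camera("wrist")[:,:,::-1].copy();s=env.camera("scene")[:,:,::-1].copy()
n=np.array([.99,-.1425]);yd=np.array([.1425,.99]);J=np.array([504.8,-211.8])
for V in(J+58*yd,J-58*yd,J-116*yd):
  p=[proj(k,[*(V+(-26)*n+y*yd),88]) for y in(-7,7)];cv2.line(w,tuple(map(int,np.round(p[0]))),tuple(map(int,np.round(p[1]))),(0,0,255),1)
a=cv2.resize(w[40:300,220:400],(415,600),interpolation=2);b=cv2.resize(s[180:275,300:390],(385,406),interpolation=2)
cv2.imwrite("pics/c4.png",np.hstack([a,np.pad(b,((0,194),(0,0),(0,0)))]))
print(env.get_obs()["tcp_pos"],env.get_obs()["time"])
```

```text
[ 477.894 -367.774  250.793] 18.35
```

View pics/c4.png

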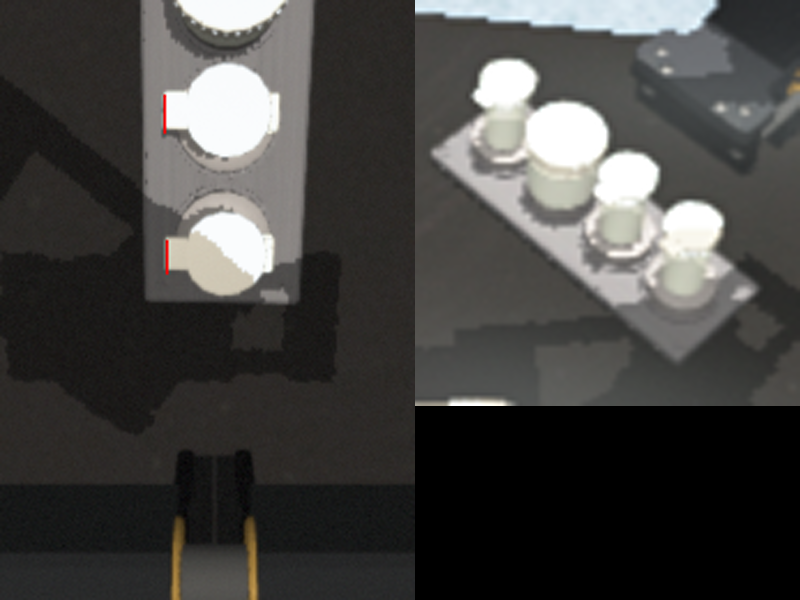

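```bash
python3 -c "
from plant import env
print(env.hand_in())"
```

```text
the job is handed in; nothing more can be done
None
```

I've handed the job in at about 18 s: the jar lid is fully home and the two open caps are pressed shut. The last pictures show all three vial caps shut, including the one that was shut already. The bottle, petri dish and timer were not touched.

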